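Zero a graduated plating turntable and clamp it

ROBOT

A 7-joint arm with a two-finger parallel gripper is mounted at the origin on a cart in front of the work surface, level with it; the furniture and walls round the work are solid. World frame = base frame: x ahead of the robot, y to its left, z up, the work surface at z = 0. Lengths are in m, angles in rad, forces in N, time in s.
With the tool pointing down it reaches from about 0.4 to 0.75 m from the base axis. Payload 19.5 kg.
Tool frame: the origin (TCP) lies between the finger pads; the fingertips stand 11 mm ahead of it and the grasp point (between the pads) lies 8 mm behind it; z points along the fingers, y is the direction in which the jaws open and shut (so a half turn about z gives the same grasp; the last joint's range is limited). The gripper opens to 85 mm and grips with 20 to 120 N. Pads are 22 mm wide; open, the fingers measure 114 mm over their backs; the gripper's body (76 mm by 85 mm) begins 54 mm behind the grasp point. The pads swing forward as they close: fully open they stand 13 mm farther back than shut.
Start: joints at [-1.374, 0.707, -0.028, 1.485, 0.022, 0.951, -0.075], TCP at [0.136, 0.559, 0.206] pointing down, gripper open.
Joint ranges: [-2.71, 2.71], [-0.32, 2.16], [-1.57, 1.52], [0, 2.45], [-1.46, 4.6], [0, 2.02], [-2.83, 2.83]. Speed limits (rad/s): [1.89, 1.89, 2.57, 2.57, 3.01, 3.01, 3.01].

INTERFACE

Orientations are given as a unit quaternion [w, x, y, z].
In Python, from bench import status, read_camera, robot gives the robot as it stands.
- The arm moves only by the tool play_rows, never from a script. Its argument "rows" is one flat list of numbers, 7 for each row, row after row: the shift along the world's x, y, z in mm, then the turn, a rotation vector about the world's x, y, z in rad, then the finger opening in mm, from 0 to 85.4. A call has 1 to 5 rows; each row is the pose to reach, as a shift and turn from the pose commanded when the call began; what a row does not reach only later rows make up. A row lasts 1/8 s, in which the tool goes at most 62.5 mm and 10.7 degrees, less where a joint would pass 70% of its speed; a pose out of reach is approached as far as the arm can. A call with a gripper value outside its range is refused whole. The fingers move at their own pace and stop on an object; the grip force is fixed at half the most. Time passes only in rows, so rows that repeat a pose let the fingers close. It gives the time, the measured TCP pose, the force and the opening at its end, in the units of the state.
- status.read_state(): the state, without advancing time (a new reading comes with each control period).
- read_camera(name): name is "side" or "top"; returns a dict with "img" (480x640x3 uint8, red, green, blue), "intrinsics" (3x3 intrinsics, pixels), "R" (3x3) and "t" (3): a world point X has camera coordinates R X + t. Camera axes: x right, y down, z forward; pixel columns grow to the right and rows downward; lengths in m; the calibration is good to about 2 mm. A picture is of the moment at which its call begins. There is no depth.
- robot.close_job(): hands the job in, once; it reports no verdict.
The state is a dict: "clock": time; "joints": joint angles; "qd": joint speeds; "effort": joint torques, N m; "tool_pos": TCP position; "ee_rot": TCP orientation; "force": force on the tool from outside, world axes, zero at the start; "wrist_torque": the same for the moment, N m; "opening": finger opening in m.
Only numpy, scipy, OpenCV 4.12 (cv2) and the standard library are available. Lean on these libraries where they do the work, as an engineer would, in place of code of your own. Each camera call takes 0.05 s, during which the arm holds its last target. There are 200 camera calls.

TASK

The turntable on the bench must stand locked at zero before its culture plate is streaked. With a fingertip, push the clamp lever fully over to release the dial, push the dial's black finger post round until the dial's long zero line meets the index line on the base, then push the lever fully back so that the dial is clamped there. Do not turn the dial against the closed clamp, leave the plate lying on the dial and leave the things around alone.

Things in the scene. Friction and masses are not known exactly. Their poses are not given: they have to be found in the camera images.
- turntable: Heavy fixed grey cast base of a round plating turntable, 144 mm across at the foot, on the bench right of the tall microscope (380 mm high; pass over it). Origin: centre of its underside, on the dial's upright axis; z up. 'Bearing' below means an angle in this frame, from its +x, anticlockwise from above (+y is bearing 90 deg).
- dial_centre (a point): Centre of the dial's top, 40 mm above the bench. The dial turns on the base: aluminium disc 124 mm across with knurled rim and black lines every 5 deg along the edge, short, every 30 deg longer; the zero line is the longest and thickest (14 by 2 mm).
- dial (a joint): Angle of the dial, rad, anticlockwise from above positive; 0 = zero line exactly at the index line. Travel -0.5 to 1.0; starts at +0.4 to +0.85, so it must turn clockwise. Friction (0.06 Nm) stops it where it is left: no spring. A 5 deg division is 0.087 rad, 5.4 mm at the rim. The closed clamp holds it (7 N at the finger post); closing the clamp may drag it by 0.01.
- zero_line (a point): Outer end of the dial's zero line, on the dial's top 62 mm from its axis; moves with the dial.
- index_line (a point): Inner end of the black index line on the base's small aluminium index block, 64 mm from the dial's axis at bearing 90 deg, 40 mm above the bench. The block is 18 mm wide, 64 to 84 mm from the axis, flush with the dial. Fixed to the base.
- finger_post (a point): Black upright post, 11 mm thick, 33 to 62 mm above the bench, on a flat steel tongue (13 mm wide, 29 to 35 mm above the bench, out to 92 mm from the axis) on the dial's rim. The point: on the post's axis, 54 mm above the bench, 85 mm from the dial's axis. It stands 75 deg anticlockwise of the zero line: bearing 165 deg when the dial is at 0. Outside the base there is free space down to the bench.
- clamp_lever (a joint): Angle of the clamp lever about its upright pivot, rad, anticlockwise from above positive; 0 = clamped end stop, 0.8 = released end stop. It points outward: at 0 to bearing 227 deg (towards the finger post's side), at 0.8 to 273 deg. Its nose presses a rubber pad on the dial's rim below about 0.06; clamped it rests at 0.02 to 0.045. Friction (0.3 Nm, 6 N at the ball; about 13 N to close it) holds it where it is left.
- lever_ball (a point): Centre of the black ball, 17 mm across, on the end of the clamp lever, 52 mm from its pivot, 53 mm above the bench. The lever's arm is a 7 mm steel rod that rises from 44 mm above the bench at the pivot to 51 mm at the ball; nothing is under its outer half but the bench.
- lever_pivot (a point): Top centre of the clamp lever's dark steel hub: 73 mm from the dial's axis at bearing 255 deg, 50 mm above the bench. The hub is 20 mm across and stands on a grey ear of the base, 34 mm wide, out to 90 mm from the axis, 18 mm high.
- culture_plate: Lidded round petri dish, 90 mm across, 16 mm high, 22 g, lying loose on the middle of the dial between three low centring pegs and turning with it. Origin: centre of its underside, 40 mm above the bench. To be left lying there.
- spare_plate: Lidded petri dish, 90 mm across, 16 mm high, loose on the bench in front of the turntable; origin: centre of its underside. Leave alone.
- sample_cup: Screw-lid sample cup, 58 mm across, 68 mm high, loose on the bench beside the index block of the turntable; origin: centre of its underside. Leave alone.
- marker: Marker pen, 130 mm long, 13 mm thick, lying loose on the bench beside the clamp of the turntable; origin: middle of its length, at its underside. Leave alone.
Things that resemble listed ones, but are neither listed nor needed, are in the scene too. Leave any red look-alike of the culture_plate alone.

How it is judged:
By the outcome, as a careful person would: the job done as asked, in the order asked, and still so for the second after the job is handed in, with the robot touching nothing.
It also fails if it takes over 69 s, if anything falls off the work surface, if the arm or the gripper's body presses on something with over 40 N, if the wrist force passes 120 N, or if a joint passes its speed limit or range.

## Working session

There is one attempt and no reset: what is moved stays moved. The work goes in short steps, Python scripts to look and compute and a tool call to move; the robot and the scene stay as the last step left them, time stands still between calls to the robot, and variables do not carry over. Pictures are saved under pics/ and viewed, on a budget of 10 in all, crops included, one or two more only if the job needs it, and the job is handed in when it is done.

Besides the shell and the picture viewer there is one more tool, called after "Emit:" as name(argument=value, ...), one argument or row to a line, values as JSON. play_rows: Moves the arm, as the interface text tells. Its arguments: {"type":"object","properties":{"rows":{"type":"array"}},"required":["rows"]}

```bash
ls; mkdir -p pics; cat > h.py <<'E'
import numpy as np, cv2
from bench import status, read_camera, robot
def cam(n):
    c=read_camera(n); return c["img"],np.array(c["intrinsics"]),np.array(c["R"]),np.array(c["t"])
def ray(c,u,v,z):
    _,K,R,t=c; o=-R.T@t; d=R.T@np.linalg.solve(K,[u,v,1]); return o+d*(z-o[2])/d[2]
def proj(c,X):
    _,K,R,t=c; p=K@(R@np.asarray(X,float)+t); return p[:2]/p[2]
def save(name,img,box=None,s=1):
    if box: a,b,w,h=box; img=img[b:b+h,a:a+w]
    cv2.imwrite("pics/"+name,cv2.resize(img[:,:,::-1],None,fx=s,fy=s,interpolation=cv2.INTER_CUBIC))
E
python3 - <<'E'
from h import *
s=status.read_state(); print(s)
for n in("top","side"):
    c=cam(n); print(n,c[1:], -c[2].T@c[3]); save(n+"0.png",c[0])
E
```

```text
pics
{'clock': 0.0, 'joints': array([-1.37367407,  0.70707523, -0.02762392,  1.48502446,  0.02199557,
        0.9508728 , -0.07550798]), 'qd': array([ 0.00116615, -0.00198306, -0.00191008,  0.00190812,  0.0001594 ,
       -0.0041912 , -0.00113961]), 'effort': array([-2.56370386e-04, -8.83207941e+01,  1.23475503e+00, -2.36166072e+01,
        1.68738031e-02,  6.57082972e-03, -1.23360880e-05]), 'tool_pos': array([0.13594872, 0.55839402, 0.20553736]), 'ee_rot': array([-5.11358847e-05,  1.19129879e-01,  9.92878533e-01, -5.36371218e-04]), 'force': array([-0.32292098, -0.56269172, -0.21681038]), 'wrist_torque': array([-0.02877118,  0.0315384 ,  0.0015462 ]), 'opening': 0.08507029965685764}
top (array([[595.30032951,   0.        , 315.55484284],
       [  0.        , 595.30032951, 231.6407642 ],
       [  0.        ,   0.        ,   1.        ]]), array([[ 0.02933856, -0.99936947, -0.01999798],
       [-0.99886067, -0.02855855, -0.03823321],
       [ 0.03763799,  0.02109691, -0.99906872]]), array([-0.31256808,  0.50727251,  1.21115261])) [ 0.4702795  -0.3234356   1.22316861]
side (array([[466.46459169,   0.        , 320.99209661],
       [  0.        , 466.46459169, 239.48717502],
       [  0.        ,   0.        ,   1.        ]]), array([[ 0.88056834, -0.47378366,  0.011333  ],
       [-0.1587429 , -0.31740079, -0.93491039],
       [ 0.44654237,  0.82145346, -0.35470288]]), array([-0.61866607,  0.05705699,  0.92966554])) [ 0.1387001  -1.03868091  0.39010955]
```

View pics/top0.png

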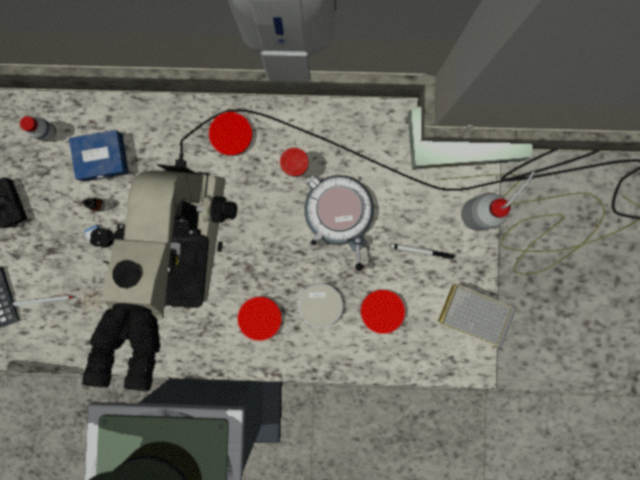

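View pics/side0.png

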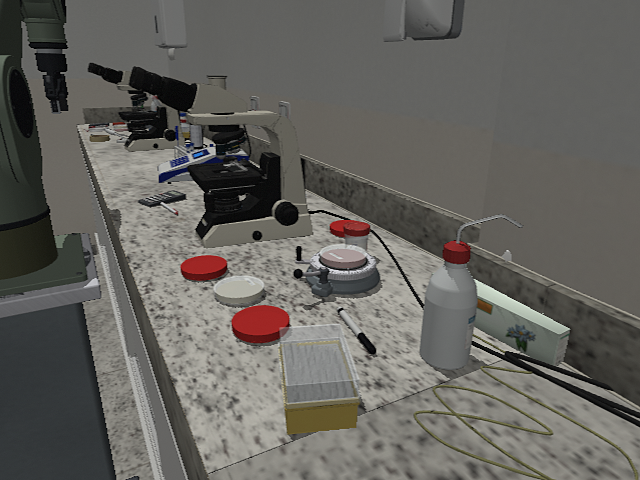

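Top view: turntable at (339,209), index block near (313,183), finger post near (315,241), lever ball near (360,267). The marker is at (424,250), the spare plate at (320,306), and the cup at (294,162). Candidates for the dish: the pinkish dish on the dial (340,208), versus red discs at (231,133), (260,318) and (383,311), and the white plate at (320,306). I choose the one on the dial. I'll check it in one close crop.

```bash
python3 - <<'E'
from h import *
c=cam("top"); d=cam("side")
a=cv2.resize(c[0][160:280,280:400],(600,600),interpolation=cv2.INTER_CUBIC)
b=cv2.resize(d[0][215:315,280:400],(200*3//3,500//3)) 
save("crop1.png",a)
save("crop2.png",d[0],(280,215,110,90),6)
for n,u,v,z in(("centre",339,209,.04),("idx",313,183,.04),("post",315,241,.054),("ball",360,267,.053),("marker",424,250,.0),("spare",320,306,.01),("cup",294,162,.068)): print(n,ray(c,u,v,z).round(4))
E
```

```text
centre [ 0.5613 -0.3438  0.04  ]
idx [ 0.6118 -0.2905  0.04  ]
post [ 0.4959 -0.2982  0.054 ]
ball [ 0.4475 -0.3879  0.053 ]
marker [ 0.4851 -0.5206  0.    ]
spare [ 0.3653 -0.3113  0.01  ]
cup [ 0.6486 -0.253   0.068 ]
```

View pics/crop1.png

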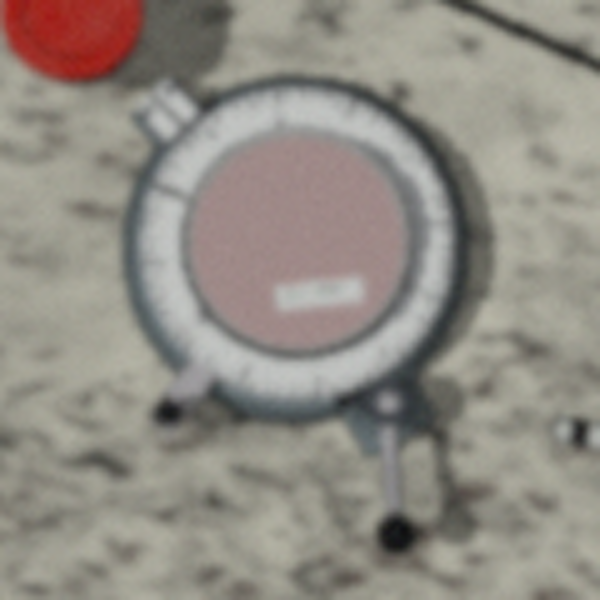

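View pics/crop2.png

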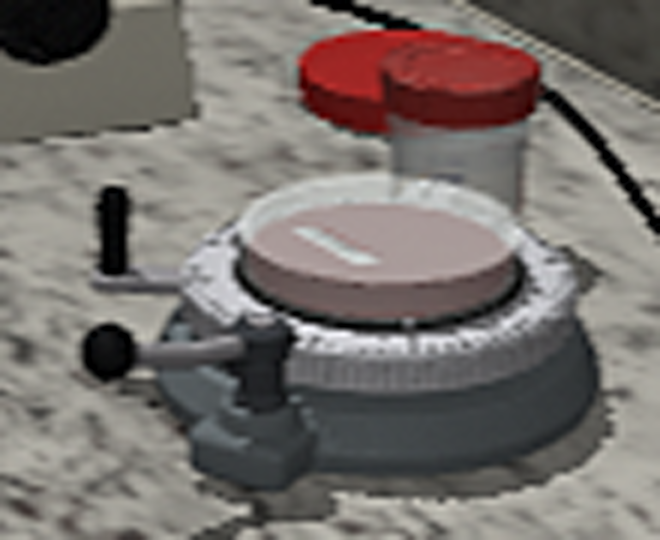

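The close crop confirms it. The pink dish is on the dial, the index block is at crop (168,110), the zero line at (170,190) and the post at (168,411). The lever runs from pivot (388,403) to ball (397,533). I'll triangulate these and work out the dial angle.

```bash
cat >> h.py <<'E'
def tri(c,p,d,q):
    A=[];b=[]
    for k,(u,v) in((c,p),(d,q)):
        _,K,R,t=k; o=-R.T@t; w=R.T@np.linalg.solve(K,[u,v,1]); w/=np.linalg.norm(w); P=np.eye(3)-np.outer(w,w); A.append(P); b.append(P@o)
    return np.linalg.lstsq(np.vstack(A),np.hstack(b),rcond=None)[0]
E
python3 - <<'E'
from h import *
c=cam("top"); d=cam("side")
P=lambda x,y:(280+x/5-.4,160+y/5-.4); S=lambda x,y:(280+x/6-.4,215+y/6-.4)
print("ball tri",tri(c,P(397,533),d,S(108,352)),"post top tri",tri(c,P(168,411),d,S(113,192)), "hub",tri(c,P(388,403),d,S(262,325)))
# dial circle by bright low-saturation mask
img=c[0][160:280,280:400]; hsv=cv2.cvtColor(img,cv2.COLOR_RGB2HSV)
m=((hsv[...,2]>165)&(hsv[...,1]<35)).astype(np.uint8)
yy,xx=np.mgrid[:120,:120]; m[(np.hypot(xx-59.4,yy-48.6)>38)]=0
h=cv2.convexHull(cv2.findNonZero(m)); e=cv2.fitEllipse(h); print("ell",e)
C0=ray(c,280+e[0][0],160+e[0][1],.04); print("centre",C0)
C=ray(c,*P(297,243),.04);print("eye",C)
for n,q,z in(("idx",P(178,103),.04),("zero",P(170,190),.04),("post",P(168,411),.06),("hub",P(388,403),.05),("ball",P(397,533),.055)):
    X=ray(c,*q,z); 
    for CC in(C0,C):
        v=(X-CC)[:2]; print(n,X.round(4),np.hypot(*v).round(4),np.degrees(np.arctan2(v[1],v[0])).round(1))
E
```

```text
ball tri [ 0.44906582 -0.38580111  0.0542553 ] post top tri [ 0.49420352 -0.29499823  0.06281841] hub [ 0.50052903 -0.38141373  0.0503183 ]
ell ((57.48941421508789, 50.0023307800293), (69.72364044189453, 79.0609130859375), 173.99295043945312)
centre [ 0.55918918 -0.34084158  0.04      ]
eye [ 0.56286719 -0.34374562  0.04      ]
idx [ 0.6175 -0.2947  0.04  ] 0.0744 38.3
idx [ 0.6175 -0.2947  0.04  ] 0.0734 41.9
zero [ 0.5826 -0.2926  0.04  ] 0.0537 64.1
zero [ 0.5826 -0.2926  0.04  ] 0.0549 68.9
post [ 0.4941 -0.2949  0.06  ] 0.0797 144.8
post [ 0.4941 -0.2949  0.06  ] 0.0844 144.6
hub [ 0.5    -0.3811  0.05  ] 0.0716 -145.8
hub [ 0.5    -0.3811  0.05  ] 0.0732 -149.3
ball [ 0.4491 -0.3858  0.055 ] 0.1189 -157.8
ball [ 0.4491 -0.3858  0.055 ] 0.1213 -159.7
```

```bash
python3 - <<'E'
import numpy as np
b=np.radians(np.linspace(76.3,-39.2,21)); r=np.linspace(.575,.562,21)
p=np.c_[r*np.cos(b),r*np.sin(b)]*1000
for k in range(4): print((p[5*k+1:5*k+6]-p[5*k]).round().tolist())
E
```

```text
[[55.0, -17.0], [109.0, -40.0], [159.0, -68.0], [207.0, -100.0], [251.0, -138.0]]
[[40.0, -41.0], [75.0, -87.0], [106.0, -135.0], [132.0, -187.0], [152.0, -240.0]]
[[15.0, -55.0], [24.0, -112.0], [27.0, -169.0], [25.0, -226.0], [17.0, -282.0]]
[[-14.0, -55.0], [-33.0, -109.0], [-57.0, -160.0], [-87.0, -209.0], [-121.0, -254.0]]
```

Emit:
play_rows(
  rows=[0, 0, 60, 0, 0, 0, 0, 0, 0, 120, 0, 0, 0, 0, 0, 0, 180, 0, 0, 0, 0, 0, 0, 240, 0, 0, 0, 0, 0, 0, 290, 0, 0, 0, 0],
)

```text
clock: 0.92
tool_pos: [0.1359, 0.5584, 0.4962]
ee_rot: [0.0, 0.119, 0.993, 0.001]
force: [0.6, 0.6, 0.4]
opening: 0.0
```

Emit:
play_rows(
  rows=[55, -17, 0, 0, 0, -0.05, 0, 109, -40, 0, 0, 0, -0.09, 0, 159, -68, 0, 0, 0, -0.13, 0, 207, -100, 0, 0, 0, -0.18, 0, 251, -138, 0, 0, 0, -0.22, 0],
)

```text
clock: 1.55
tool_pos: [0.3885, 0.4197, 0.4932]
ee_rot: [-0.0, 0.228, 0.974, -0.0]
force: [0.1, 1.0, -0.1]
opening: -0.0001
```

Emit:
play_rows(
  rows=[40, -41, 0, 0, 0, -0.05, 0, 75, -87, 0, 0, 0, -0.09, 0, 106, -135, 0, 0, 0, -0.13, 0, 132, -187, 0, 0, 0, -0.18, 0, 152, -240, 0, 0, 0, -0.22, 0],
)

```text
clock: 2.17
tool_pos: [0.5397, 0.1791, 0.4932]
ee_rot: [-0.0, 0.334, 0.943, -0.0]
force: [0.6, 1.1, 0.8]
opening: 0.0004
```

Emit:
play_rows(
  rows=[15, -55, 0, 0, 0, -0.05, 0, 24, -112, 0, 0, 0, -0.09, 0, 27, -169, 0, 0, 0, -0.13, 0, 25, -226, 0, 0, 0, -0.18, 0, 17, -282, 0, 0, 0, -0.22, 0],
)

```text
clock: 2.8
tool_pos: [0.5558, -0.1029, 0.4933]
ee_rot: [-0.0, 0.435, 0.9, -0.0]
force: [0.6, 0.5, -0.4]
opening: -0.0
```

Emit:
play_rows(
  rows=[-14, -55, 0, 0, 0, -0.05, 0, -33, -109, 0, 0, 0, -0.09, 0, -57, -160, 0, 0, 0, -0.13, 0, -87, -209, 0, 0, 0, -0.18, 0, -121, -254, 0, 0, 0, -0.22, 0],
)

```text
clock: 3.42
tool_pos: [0.4339, -0.3566, 0.4933]
ee_rot: [-0.0, 0.531, 0.847, -0.0]
force: [0.8, -0.0, 1.3]
opening: -0.0002
```

Emit:
play_rows(
  rows=[0, 0, -60, 0, 0, 0, 0, 0, 0, -120, 0, 0, 0, 0, 0, 0, -180, 0, 0, 0, 0, 0, 0, -240, 0, 0, 0, 0, 0, 0, -300, 0, 0, 0, 0],
)

```text
clock: 4.05
tool_pos: [0.4349, -0.3548, 0.1918]
ee_rot: [0.0, 0.531, 0.848, -0.0]
force: [1.0, -1.3, -0.3]
opening: -0.0001
```

Emit:
play_rows(
  rows=[0, 0, -50, 0, 0, 0, 0, 0, 0, -95, 0, 0, 0, 0, 0, 0, -125, 0, 0, 0, 0, 0, 0, -144, 0, 0, 0, 0, 0, 0, -144, 0, 0, 0, 0],
)

```text
clock: 4.68
tool_pos: [0.4346, -0.3547, 0.0487]
ee_rot: [-0.001, 0.531, 0.848, 0.0]
force: [0.4, -0.9, 0.7]
opening: -0.0003
```

```bash
python3 - <<'E'
from h import *
d=cam("side"); print(status.read_state()["tool_pos"],status.read_state()["force"]); c=cam("top")
a=cv2.resize(d[0][195:315,260:390],None,fx=4,fy=4,interpolation=cv2.INTER_CUBIC); b=cv2.resize(c[0][160:290,280:400],(480*120//130,480),interpolation=cv2.INTER_CUBIC)
print(b.shape); 
save("a1.png",cv2.resize(np.hstack([a,cv2.resize(b,(280*443//480*480//480,480))]),(800,480)))
E
```

```text
[ 0.43498302 -0.35503569  0.0496574 ] [ 0.91654693 -0.3622233   0.48081062]
(480, 443, 3)
```

View pics/a1.png

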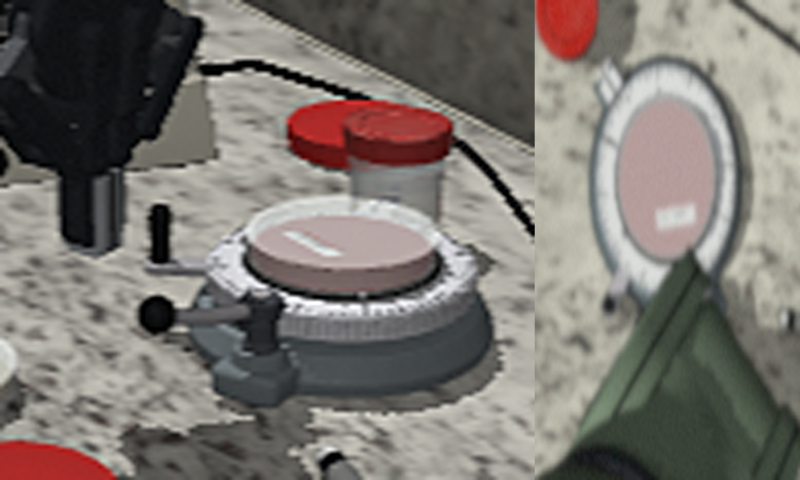

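The fingers are beside and behind the ball with clear space, and the side crop shows the tips at about (92,252). Now I push the lever.

Emit:
play_rows(
  rows=[3, -7, 0, 0, 0, 0, 0, 5, -13, 0, 0, 0, 0, 0, 6, -19, 0, 0, 0, 0, 0, 8, -25, 0, 0, 0, 0, 0, 10, -31, 0, 0, 0, 0, 0],
)

```text
clock: 5.4
tool_pos: [0.4452, -0.3865, 0.0496]
ee_rot: [-0.0, 0.531, 0.848, -0.0]
force: [0.4, 0.2, 1.1]
opening: -0.0003
```

Emit:
play_rows(
  rows=[2, -4, 0, 0, 0, 0, 0, 5, -8, 0, 0, 0, 0, 0, 8, -11, 0, 0, 0, 0, 0, 10, -14, 0, 0, 0, 0, 0, 10, -14, 0, 0, 0, 0, 0],
)

```text
clock: 6.02
tool_pos: [0.4551, -0.4002, 0.0495]
ee_rot: [-0.0, 0.531, 0.848, -0.0]
force: [1.0, 0.4, -0.5]
opening: 0.0001
```

```bash
python3 - <<'E'
from h import *
d=cam("side"); s=status.read_state(); print(s["tool_pos"],s["force"])
save("a2.png",d[0],(260,195,130,120),5)
E
```

```text
[ 0.4550127  -0.40001461  0.04949083] [-0.58061224  0.12556308 -0.61318842]
```

View pics/a2.png

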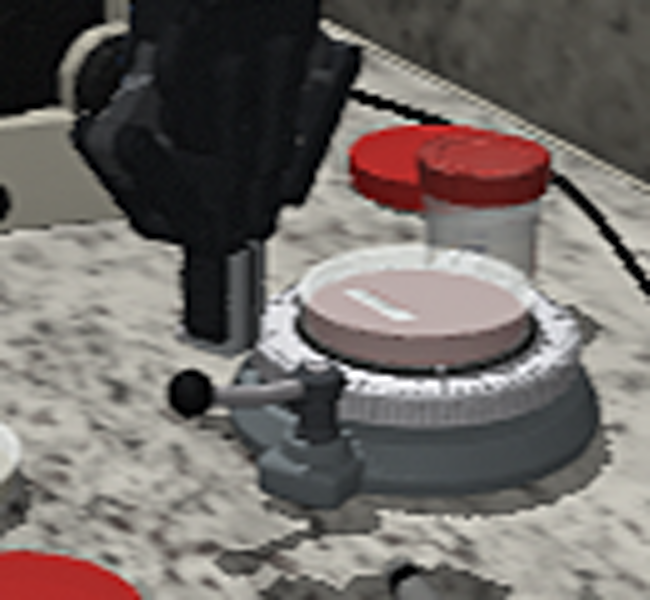

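```bash
python3 - <<'E'
from h import *
d=cam("side"); s=status.read_state(); p=s["tool_pos"]
print(proj(d,p),proj(d,p+[0,0,-.011]),proj(d,[.449,-.386,.0535]))
from scipy.spatial.transform import Rotation as R
q=s["ee_rot"]; print(R.from_quat([q[1],q[2],q[3],q[0]]).as_matrix().round(3))
for z in(.02,.04,.06,.08,.1): print(z,ray(d,303,263.5,z))
c=cam("top"); save("a3.png",c[0],(260,140,200,150),4)
E
```

```text
[304.40880688 278.3074466 ] [304.41709491 284.18341612] [297.61082677 273.7216168 ]
[[-0.437  0.9   -0.   ]
 [ 0.9    0.437  0.   ]
 [ 0.    -0.    -1.   ]]
0.02 [ 0.50985439 -0.28299424  0.02      ]
0.04 [ 0.48979793 -0.32383007  0.04      ]
0.06 [ 0.46974148 -0.36466591  0.06      ]
0.08 [ 0.44968502 -0.40550175  0.08      ]
0.1 [ 0.42962857 -0.44633759  0.1       ]
```

View pics/a3.png

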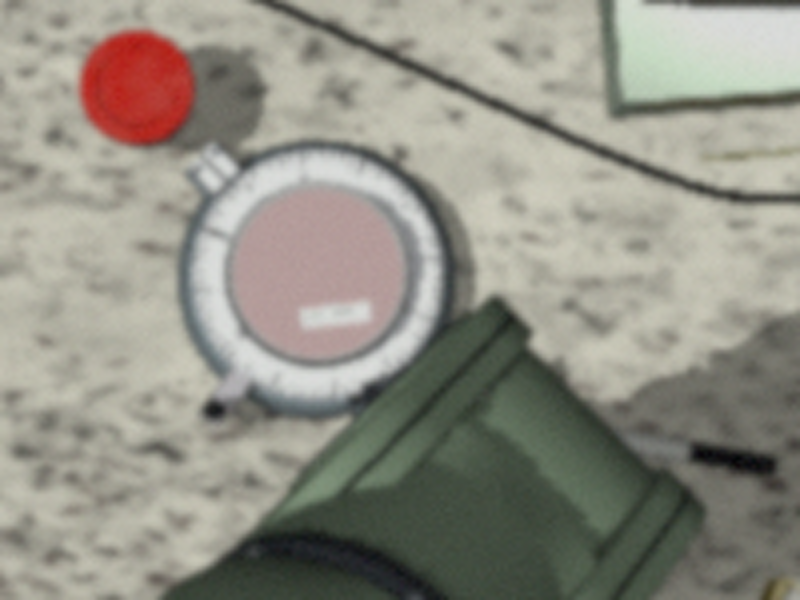

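No contact. The ray through the fingertip pixel at the tool's x,y gives a tip height of about 77 mm, so the tip passed above the ball and the real tip stands higher than I assumed. I'll back off, lower by 36 mm (safe under either reading), and look again.

Emit:
play_rows(
  rows=[-10, 22, 0, 0, 0, 0, 0, -20, 46, 0, 0, 0, 0, 0, -20, 46, -15, 0, 0, 0, 0, -20, 46, -30, 0, 0, 0, 0, -20, 46, -36, 0, 0, 0, 0],
)

```text
clock: 6.8
tool_pos: [0.4347, -0.3543, 0.0121]
ee_rot: [-0.001, 0.531, 0.847, -0.0]
force: [0.9, 0.2, -0.2]
opening: -0.0002
```

```bash
python3 - <<'E'
from h import *
d=cam("side"); s=status.read_state(); print(s["tool_pos"],s["force"],s["opening"]); p=s["tool_pos"]
for dz in (-.011,0,.02,.027,.03):print(dz,proj(d,p+[0,0,dz]))
save("a4.png",d[0],(260,195,130,120),5)
E
```

```text
[ 0.4346023  -0.35416382  0.01193885] [-0.35719541 -0.1467077  -1.30110429] -0.0002638806484184953
-0.011 [282.79876879 295.29733538]
0 [282.68909882 289.77049755]
0.02 [282.48702982 279.5871943 ]
0.027 [282.41547865 275.98136035]
0.03 [282.38468088 274.42930135]
```

View pics/a4.png

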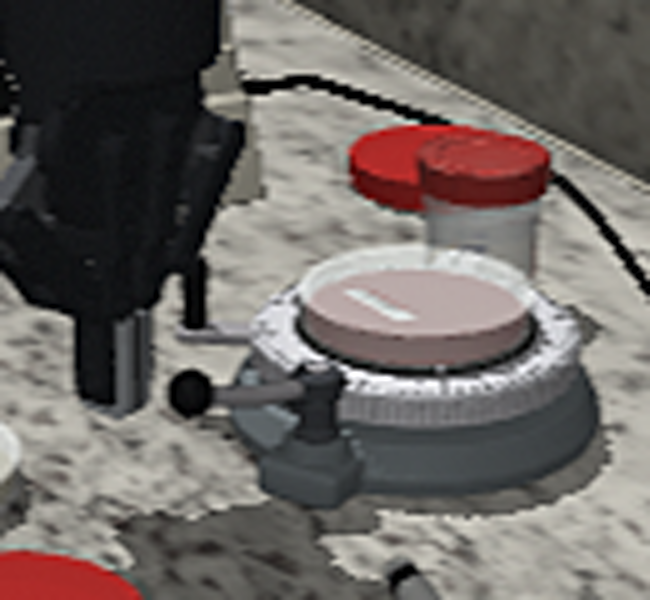

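Tip pixel is (282.6,277), i.e. 36 mm above the bench, so it overlaps the ball. The real tip stands about 24 mm behind the reported TCP. Pushing the lever now.

Emit:
play_rows(
  rows=[3, -8, 0, 0, 0, 0, 0, 5, -14, 0, 0, 0, 0, 0, 6, -20, 0, 0, 0, 0, 0, 8, -26, 0, 0, 0, 0, 0, 10, -32, 0, 0, 0, 0, 0],
)

```text
clock: 7.48
tool_pos: [0.4437, -0.386, 0.0134]
ee_rot: [-0.002, 0.531, 0.847, -0.0]
force: [-9.0, 3.7, -0.1]
opening: 0.0004
```

Emit:
play_rows(
  rows=[2, -4, 0, 0, 0, 0, 0, 5, -8, 0, 0, 0, 0, 0, 8, -11, 0, 0, 0, 0, 0, 10, -14, 0, 0, 0, 0, 0, 10, -14, 0, 0, 0, 0, 0],
)

```text
clock: 8.1
tool_pos: [0.4542, -0.4002, 0.0134]
ee_rot: [-0.001, 0.531, 0.847, -0.0]
force: [-3.5, 0.5, -1.8]
opening: -0.0002
```

Emit:
play_rows(
  rows=[1, -1, 0, 0, 0, 0, 0, 2, -2, 0, 0, 0, 0, 0, 2, -2, 0, 0, 0, 0, 0],
)

```text
clock: 8.48
tool_pos: [0.4562, -0.4021, 0.0134]
ee_rot: [-0.001, 0.531, 0.847, -0.0]
force: [-5.1, 2.2, -1.5]
opening: 0.0002
```

Emit:
play_rows(
  rows=[1, -2, 0, 0, 0, 0, 0, 2, -3, 0, 0, 0, 0, 0, 2, -3, 0, 0, 0, 0, 0],
)

```text
clock: 8.85
tool_pos: [0.4576, -0.404, 0.0132]
ee_rot: [-0.002, 0.531, 0.848, 0.0]
force: [-9.2, 8.2, 2.4]
opening: -0.0001
```

Emit:
play_rows(
  rows=[1, -2, 0, 0, 0, 0, 0, 2, -3, 0, 0, 0, 0, 0, 2, -3, 0, 0, 0, 0, 0],
)

```text
clock: 9.22
tool_pos: [0.4578, -0.4045, 0.0129]
ee_rot: [-0.005, 0.531, 0.848, 0.001]
force: [-20.2, 24.1, 13.4]
opening: -0.0001
```

```bash
python3 - <<'E'
from h import *
d=cam("side"); s=status.read_state(); print(s["tool_pos"],s["force"])
for a in (0.02,.3,.5,.6,.7,.8):
    f=np.radians(227-44)+a; print(a,proj(d,[.5003+.052*np.cos(f),-.3813+.052*np.sin(f),.0535]))
save("a5.png",d[0],(260,195,130,120),5)
E
```

```text
[ 0.4578445  -0.40449467  0.0129242 ] [-21.89759759  24.5712648   14.00777469]
0.02 [297.07305725 273.57647995]
0.3 [302.35850998 276.41275677]
0.5 [307.26762307 278.02441764]
0.6 [310.00559163 278.66957661]
0.7 [312.89278128 279.19586837]
0.8 [315.89621335 279.5962877 ]
```

View pics/a5.png

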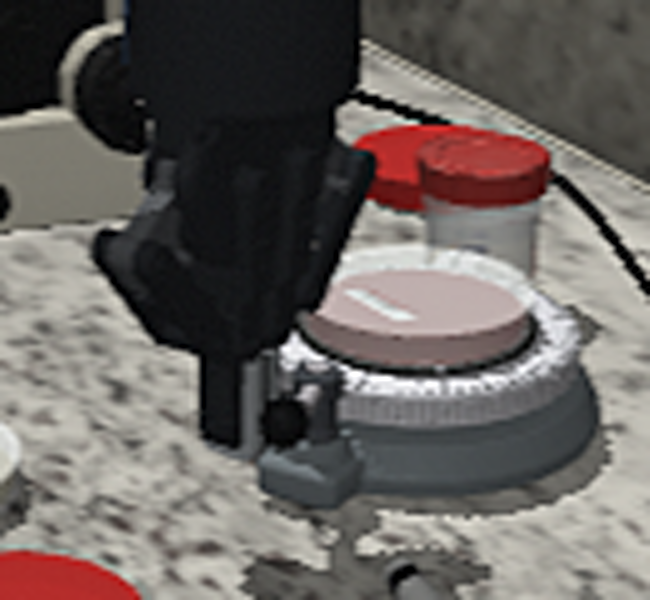

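The ball is at (316,278), matching lever angle 0.8, and the force rose to about 33 N at the stop, so the clamp is released. I'm backing off, rising, turning the tool by −1.25 rad and going to the anticlockwise side of the post.

Emit:
play_rows(
  rows=[-6, 12, 0, 0, 0, 0, 0, -12, 24, 0, 0, 0, 0, 0, -12, 24, 45, 0, 0, 0, 0, -12, 24, 90, 0, 0, -0.15, 0, -6, 60, 90, 0, 0, -0.3, 0],
)

```text
clock: 9.9
tool_pos: [0.4557, -0.3509, 0.1068]
ee_rot: [0.003, 0.654, 0.756, -0.0]
force: [0.9, 1.0, -1.1]
opening: -0.0004
```

Emit:
play_rows(
  rows=[3, 8, 0, 0, 0, -0.18, 0, 6, 16, 0, 0, 0, -0.36, 0, 10, 25, 0, 0, 0, -0.54, 0, 15, 37, 0, 0, 0, -0.72, 0, 15, 37, 0, 0, 0, -0.9, 0],
)

```text
clock: 10.52
tool_pos: [0.471, -0.3104, 0.1039]
ee_rot: [0.0, 0.917, 0.398, 0.001]
force: [-0.6, -0.3, -0.3]
opening: -0.0
```

Emit:
play_rows(
  rows=[0, 0, 0, 0, 0, -0.05, 0, 0, 0, -40, 0, 0, -0.05, 0, 0, 0, -70, 0, 0, -0.05, 0, 0, 0, -84, 0, 0, -0.05, 0, 0, 0, -84, 0, 0, -0.05, 0],
)

```text
clock: 11.15
tool_pos: [0.4699, -0.3112, 0.0195]
ee_rot: [-0.0, 0.926, 0.377, -0.0]
force: [0.9, 0.3, 1.4]
opening: 0.0001
```

```bash
python3 - <<'E'
from h import *
d=cam("side"); s=status.read_state(); p=s["tool_pos"];print(p,s["ee_rot"],s["force"])
print("tip pred",proj(d,p+[0,0,.024]),"post pred",proj(d,[.4936,-.2945,.054]), proj(d,[.4936,-.2945,.062]),"ball.8",proj(d,[.4662,-.4205,.0535]))
# dark blob bottom + ball location by numbers
save("a6.png",d[0],(260,195,130,120),5)
E
```

```text
[ 0.47024497 -0.31146047  0.0202058 ] [2.13144080e-04 9.26163158e-01 3.77122963e-01 1.71408814e-04] [0.16918889 0.29510056 1.35749774]
tip pred [290.62375631 260.94711039] post pred [297.97008542 250.86843886] [297.9440901  246.96791412] ball.8 [315.97867322 279.59350294]
```

Emit:
play_rows(
  rows=[5, 4, 0, 0, 0, 0, 0, 11, 10, 0, 0, 0, 0, 0, 17, 17, 0, 0, 0, 0, 0, 23, 23, 0, 0, 0, 0, 0, 28, 27, 0, 0, 0, 0, 0],
)

```text
clock: 11.82
tool_pos: [0.4985, -0.2835, 0.0195]
ee_rot: [-0.0, 0.926, 0.377, -0.0]
force: [-1.5, -0.7, -0.3]
opening: 0.0
```

```bash
cat >> h.py <<'E'
C=np.array([.5629,-.3437])
def prof(c,r0,r1,b):
    g=cv2.cvtColor(c[0],cv2.COLOR_RGB2GRAY).astype(np.float32)
    rr=np.linspace(r0,r1,9); X=np.array([[proj(c,[C[0]+r*np.cos(a),C[1]+r*np.sin(a),.04]) for a in np.radians(b)] for r in rr]).astype(np.float32)
    return cv2.remap(g,X[...,0],X[...,1],cv2.INTER_CUBIC).mean(0)
def lines(n=4):
    cs=[cam("top") for _ in range(n)]; b=np.arange(20,100,.5)
    z=np.mean([prof(c,.049,.059,b) for c in cs],0); i=np.mean([prof(c,.067,.080,b) for c in cs],0)
    return cs,b,z,i
E
python3 - <<'E'
from h import *
s=status.read_state(); print(s["tool_pos"],s["force"])
cs,b,z,i=lines()
print("zero",dict(zip(b[::4],z[::4].round()))); print("idx",dict(zip(b[20:90:2],i[20:90:2].round())))
save("a7.png",cs[0][0],(270,150,120,120),6)
E
```

```text
[ 0.49853275 -0.28346293  0.01954334] [-1.51503585 -0.72864069 -0.28917213]
zero {np.float64(20.0): np.float32(202.0), np.float64(22.0): np.float32(204.0), np.float64(24.0): np.float32(211.0), np.float64(26.0): np.float32(212.0), np.float64(28.0): np.float32(213.0), np.float64(30.0): np.float32(212.0), np.float64(32.0): np.float32(213.0), np.float64(34.0): np.float32(213.0), np.float64(36.0): np.float32(212.0), np.float64(38.0): np.float32(213.0), np.float64(40.0): np.float32(212.0), np.float64(42.0): np.float32(211.0), np.float64(44.0): np.float32(209.0), np.float64(46.0): np.float32(200.0), np.float64(48.0): np.float32(171.0), np.float64(50.0): np.float32(120.0), np.float64(52.0): np.float32(70.0), np.float64(54.0): np.float32(49.0), np.float64(56.0): np.float32(48.0), np.float64(58.0): np.float32(53.0), np.float64(60.0): np.float32(58.0), np.float64(62.0): np.float32(62.0), np.float64(64.0): np.float32(65.0), np.float64(66.0): np.float32(64.0), np.float64(68.0): np.float32(62.0), np.float64(70.0): np.float32(60.0), np.float64(72.0): np.float32(57.0), np.float64(74.0): np.float32(5
[... 1026 characters left out ...]
(172.0), np.float64(46.0): np.float32(159.0), np.float64(47.0): np.float32(158.0), np.float64(48.0): np.float32(161.0), np.float64(49.0): np.float32(158.0), np.float64(50.0): np.float32(149.0), np.float64(51.0): np.float32(136.0), np.float64(52.0): np.float32(120.0), np.float64(53.0): np.float32(103.0), np.float64(54.0): np.float32(92.0), np.float64(55.0): np.float32(89.0), np.float64(56.0): np.float32(90.0), np.float64(57.0): np.float32(91.0), np.float64(58.0): np.float32(89.0), np.float64(59.0): np.float32(85.0), np.float64(60.0): np.float32(80.0), np.float64(61.0): np.float32(75.0), np.float64(62.0): np.float32(71.0), np.float64(63.0): np.float32(68.0), np.float64(64.0): np.float32(66.0)}
```

View pics/a7.png

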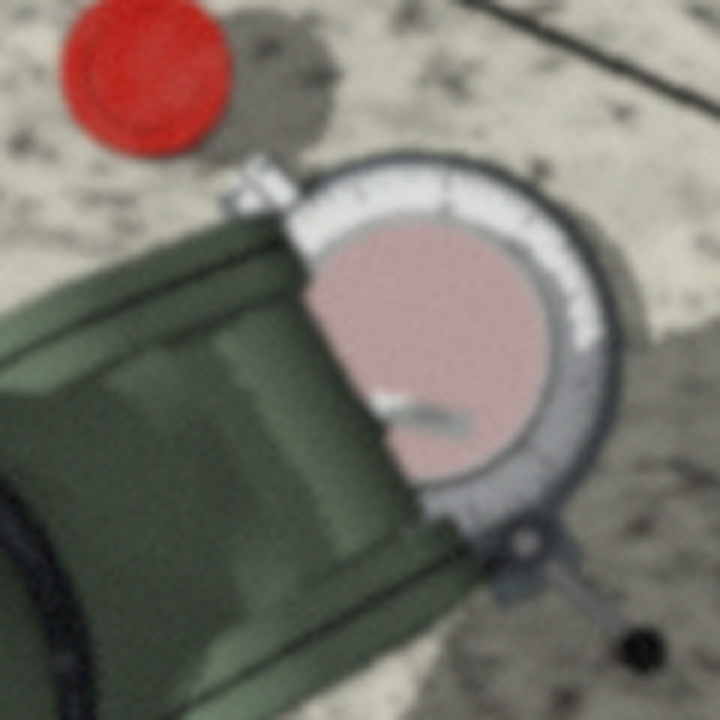

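Picture count is 10. The arm hides the zero line; the lever is seen released at (640,650). I'm withdrawing the finger so the zero and index lines can be compared in the same frame.

Emit:
play_rows(
  rows=[-12, -11, 0, 0, 0, 0, 0, -25, -22, 40, 0, 0, 0, 0, -45, -50, 90, 0, 0, 0, 0, -65, -90, 90, 0, 0, 0, 0, -65, -120, 90, 0, 0, 0, 0],
)

```text
clock: 12.65
tool_pos: [0.4304, -0.407, 0.1104]
ee_rot: [0.001, 0.927, 0.375, -0.0]
force: [0.6, 0.4, 0.9]
opening: 0.0
```

```bash
python3 - <<'E'
from h import *
s=status.read_state(); print(s["tool_pos"],s["force"])
cs,b,z,i=lines(6)
print("zero",[(float(x),int(y)) for x,y in zip(b[20:130:2],z[20:130:2])]); print("idx",[(float(x),int(y)) for x,y in zip(b[36:70],i[36:70])])
save("a8.png",cs[0][0],(270,150,120,120),6)
E
```

```text
[ 0.43040422 -0.40696455  0.11043931] [0.61483757 0.42616304 0.91586005]
zero [(30.0, 209), (31.0, 210), (32.0, 210), (33.0, 209), (34.0, 210), (35.0, 209), (36.0, 210), (37.0, 210), (38.0, 210), (39.0, 210), (40.0, 209), (41.0, 208), (42.0, 207), (43.0, 206), (44.0, 205), (45.0, 202), (46.0, 199), (47.0, 192), (48.0, 180), (49.0, 167), (50.0, 158), (51.0, 160), (52.0, 172), (53.0, 186), (54.0, 197), (55.0, 203), (56.0, 206), (57.0, 208), (58.0, 208), (59.0, 207), (60.0, 206), (61.0, 206), (62.0, 206), (63.0, 207), (64.0, 207), (65.0, 207), (66.0, 209), (67.0, 210), (68.0, 211), (69.0, 211), (70.0, 210), (71.0, 210), (72.0, 209), (73.0, 209), (74.0, 208), (75.0, 207), (76.0, 206), (77.0, 205), (78.0, 203), (79.0, 201), (80.0, 199), (81.0, 199), (82.0, 201), (83.0, 205), (84.0, 207)]
idx [(38.0, 120), (38.5, 134), (39.0, 148), (39.5, 162), (40.0, 174), (40.5, 183), (41.0, 190), (41.5, 194), (42.0, 197), (42.5, 198), (43.0, 197), (43.5, 193), (44.0, 188), (44.5, 180), (45.0, 173), (45.5, 168), (46.0, 167), (46.5, 170), (47.0, 176), (47.5, 184), (48.0, 190), (48.5, 194), (49.0, 196), (49.5, 196), (50.0, 195), (50.5, 192), (51.0, 187), (51.5, 180), (52.0, 172), (52.5, 161), (53.0, 150), (53.5, 140), (54.0, 132), (54.5, 128)]
```

Zero line is at 50.3° and the index line at 45.9°, leaving +4.4° (0.077 rad). From the last contact pose that is about (+5.5, +3.6) mm. Returning to push it.

Emit:
play_rows(
  rows=[0, 30, 0, 0, 0, 0, 0, 20, 70, 0, 0, 0, 0, 0, 40, 98, -45, 0, 0, 0, 0, 53, 109, -90, 0, 0, 0, 0, 58, 113, -90, 0, 0, 0, 0],
)

```text
clock: 13.58
tool_pos: [0.4903, -0.2892, 0.0177]
ee_rot: [-0.002, 0.926, 0.378, -0.001]
force: [-0.3, -0.4, 0.5]
opening: -0.0004
```

Emit:
play_rows(
  rows=[4, 4, 0, 0, 0, 0, 0, 8, 7, 0, 0, 0, 0, 0, 11, 9, 0, 0, 0, 0, 0, 12.5, 10.6, 0, 0, 0, 0, 0, 12.5, 10.6, 0, 0, 0, 0, 0],
)

```text
clock: 14.2
tool_pos: [0.5036, -0.2805, 0.0197]
ee_rot: [0.0, 0.926, 0.377, 0.0]
force: [-0.1, -0.1, -0.7]
opening: 0.0001
```

Emit:
play_rows(
  rows=[-12, -11, 0, 0, 0, 0, 0, -25, -22, 40, 0, 0, 0, 0, -45, -50, 90, 0, 0, 0, 0, -65, -90, 90, 0, 0, 0, 0, -70, -124, 90, 0, 0, 0, 0],
)

```text
clock: 14.82
tool_pos: [0.4312, -0.4069, 0.1103]
ee_rot: [0.0, 0.927, 0.376, -0.0]
force: [1.1, 0.3, -0.6]
opening: 0.0
```

```bash
cat >> h.py <<'E'
def meas():
    cs,b,z,i=lines(6)
    def dip(p,lo,hi):
        k=(b>=lo)&(b<=hi); j=np.where(k)[0][np.argmin(p[k])]; q=np.polyfit(b[j-3:j+4],p[j-3:j+4],2); return -q[1]/2/q[0], p[j]
    print("zero",dip(z,35,58),"idx",dip(i,43,49)); return cs
E
python3 - <<'E'
from h import *
s=status.read_state(); print(s["tool_pos"],s["force"]); meas()
E
```

```text
[ 0.43124497 -0.40693745  0.11031651] [ 1.08431957  0.32066414 -0.63539708]
zero (np.float64(46.963026509820054), np.float32(162.74516)) idx (np.float64(45.87231221561062), np.float32(167.32103))
```

```bash
cat >> h.py <<'E'
def fine(cs,z0):
    b=np.arange(-180,180,.25); p=np.mean([prof(c,.0535,.0595,b) for c in cs],0); T=[];D=[]
    for k in range(12):
        e=(z0+30*k+180)%360-180; m=np.abs((b-e+180)%360-180)<=3.5
        bb=((b[m]-e+180)%360-180); o=np.argsort(bb); bb=bb[o]; pp=p[m][o]; j=pp.argmin(); dep=np.median(pp)-pp[j]
        if 2<j<len(pp)-3 and dep>6 and pp.max()>150:
            q=np.polyfit(bb[j-3:j+4],pp[j-3:j+4],2); T.append(e); D.append(-q[1]/2/q[0])
    T=np.radians(T);D=np.radians(D);A=np.c_[np.ones(len(T)),-np.sin(T)/.0565,np.cos(T)/.0565]
    x,*_=np.linalg.lstsq(A,D,rcond=None); print(len(T),np.degrees(T).round(),np.degrees(D).round(2),"dial phase deg",z0+np.degrees(x[0]),"centre err mm",x[1:]*1e3,"res deg",np.degrees(D-A@x).round(2)); return z0+np.degrees(x[0]),x[1:]
E
python3 - <<'E'
from h import *
import h
cs=meas(); z,e=fine(cs,46.96); h.C=C+e; fine(cs,z); meas()
E
```

```text
zero (np.float64(46.989202268378136), np.float32(163.15504)) idx (np.float64(45.87763099918204), np.float32(167.3336))
10 [  47.   77.  167. -163. -133. -103.  -73.  -43.  -13.   17.] [-0.02 -0.04 -0.09  0.06  0.12  0.52  0.7   0.09  0.31  0.24] dial phase deg 47.09018543683724 centre err mm [0.27776051 0.13031234] res deg [-0.03  0.08 -0.03 -0.03 -0.13  0.15  0.26 -0.33 -0.01  0.07]
10 [  47.   77.  167. -163. -133. -103.  -73.  -43.  -13.   17.] [-0.05  0.07 -0.02 -0.06 -0.11  0.14  0.27 -0.33  0.01  0.07] dial phase deg 47.08879498557564 centre err mm [0.0079415 0.0055402] res deg [-0.05  0.08 -0.01 -0.06 -0.11  0.14  0.26 -0.34  0.01  0.07]
zero (np.float64(47.08571323427554), np.float32(162.55006)) idx (np.float64(45.968909894029736), np.float32(167.17216))
```

The tick fit puts the centre within 0.3 mm; the dial is at +1.1° (0.019 rad) from the index. One more nudge of about 1.7 mm.

Emit:
play_rows(
  rows=[0, 30, 0, 0, 0, 0, 0, 20, 70, 0, 0, 0, 0, 0, 40, 98, -45, 0, 0, 0, 0, 53, 109, -90, 0, 0, 0, 0, 58, 113, -90, 0, 0, 0, 0],
)

```text
clock: 16.35
tool_pos: [0.4909, -0.2901, 0.0176]
ee_rot: [-0.002, 0.926, 0.377, -0.001]
force: [-0.4, 0.5, 1.1]
opening: -0.0003
```

Emit:
play_rows(
  rows=[4, 4, 0, 0, 0, 0, 0, 8, 7, 0, 0, 0, 0, 0, 12, 10, 0, 0, 0, 0, 0, 13.6, 12, 0, 0, 0, 0, 13.6, 12, 0, 0, 0, 0, 0, 0],
)

```text
clock: 16.98
tool_pos: [0.5039, -0.2912, 0.0197]
ee_rot: [-0.0, 0.926, 0.377, 0.0]
force: [-0.5, -0.5, -0.1]
opening: -0.0
```

That call had a misplaced number: a zero was missing, so row 4 asked for a 13.6 mm opening and row 5 for a shift of (12, 0). Forces stayed near zero and the fingers are shut again. I'm withdrawing and measuring what it did.

Emit:
play_rows(
  rows=[-14, -4, 0, 0, 0, 0, 0, -27, -12, 40, 0, 0, 0, 0, -45, -40, 90, 0, 0, 0, 0, -67, -80, 90, 0, 0, 0, 0, -70, -113, 90, 0, 0, 0, 0],
)

```text
clock: 17.6
tool_pos: [0.4316, -0.4072, 0.1105]
ee_rot: [0.001, 0.927, 0.376, -0.0]
force: [0.8, 0.2, 0.0]
opening: 0.0
```

```bash
sed -i 's/^C=np.array.*/C=np.array([.5632,-.3436])/' h.py; python3 - <<'E'
from h import *
s=status.read_state(); print(s["tool_pos"],s["force"],s["opening"],s["clock"]); cs=meas(); fine(cs,46)
# plate: pink centroid vs C
c=cs[0]; hsv=cv2.cvtColor(c[0],cv2.COLOR_RGB2HSV); m=cv2.inRange(hsv,(165,25,120),(180,90,255))|cv2.inRange(hsv,(0,25,120),(6,90,255)); m[:160]=0;m[260:]=0;m[:,:290]=0;m[:,390:]=0
n,l,st,ce=cv2.connectedComponentsWithStats(m); k=1+st[1:,4].argmax(); print(st[k],ray(c,*ce[k],.056))
E
```

```text
[ 0.43161771 -0.40723084  0.11050609] [0.76259966 0.15213826 0.03486058] 3.003945706810046e-05 17.6
zero (np.float64(45.85804449060726), np.float32(161.62804)) idx (np.float64(45.98365918689585), np.float32(167.37288))
8 [  46.   76.  106.  136.  166. -164. -134.  -44.] [-0.12 -0.17 -0.    0.25  0.44 -0.13  0.16 -0.06] dial phase deg 45.99966433848701 centre err mm [ 0.00345276 -0.18992824] res deg [ 0.02 -0.12 -0.05  0.11  0.25 -0.31  0.03  0.07]
[ 319  188   41   41 1222] [ 0.56428408 -0.34340306  0.056     ]
```

The dial is now within about 0.1° of the index (zero at 45.86 to 46.0°, index at 45.98°), and the plate is in place. Next I turn the tool back by +1.25 rad and go to the far side of the ball to close the clamp.

Emit:
play_rows(
  rows=[10, -10, 0, 0, 0, 0.18, 0, 20, -20, 0, 0, 0, 0.36, 0, 30, -30, 0, 0, 0, 0.54, 0, 40, -40, 0, 0, 0, 0.72, 0, 47, -46, 0, 0, 0, 0.9, 0],
)

```text
clock: 18.52
tool_pos: [0.4811, -0.4502, 0.1095]
ee_rot: [-0.0, 0.668, 0.744, -0.0]
force: [-0.4, 0.3, 0.0]
opening: 0.0003
```

Emit:
play_rows(
  rows=[0, 0, 0, 0, 0, 0.18, 0, 0, 0, 0, 0, 0, 0.35, 0, 0, 0, -40, 0, 0, 0.35, 0, 0, 0, -75, 0, 0, 0.35, 0, 0, 0, -97, 0, 0, 0.35, 0],
)

```text
clock: 19.15
tool_pos: [0.4805, -0.4494, 0.0109]
ee_rot: [-0.001, 0.53, 0.848, 0.0]
force: [0.9, 0.3, 0.6]
opening: -0.0002
```

```bash
python3 - <<'E'
from h import *
d=cam("side"); s=status.read_state(); p=s["tool_pos"]; print(p,s["force"],s["ee_rot"]); print(proj(d,p+[0,0,.024]))
save("a9.png",d[0],(260,195,130,120),5)
E
```

```text
[ 0.47972702 -0.44859014  0.00863438] [-0.95613869  0.57317985 -4.37486589] [-2.18936861e-03  5.30228178e-01  8.47852052e-01  4.28990170e-04]
[331.1730931  296.14622622]
```

View pics/a9.png

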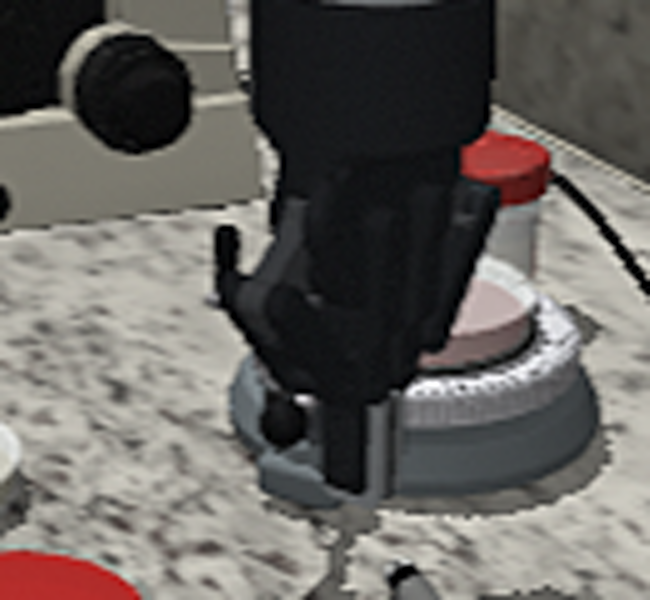

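Ball still at 0.8 (284,418); the finger is beyond it at (360,495), clear of everything. Closing the lever.

Emit:
play_rows(
  rows=[-3, 7, 3, 0, 0, 0, 0, -7, 13, 3, 0, 0, 0, 0, -13, 20, 3, 0, 0, 0, 0, -16, 25, 3, 0, 0, 0, 0, -19, 30, 3, 0, 0, 0, 0],
)

```text
clock: 19.82
tool_pos: [0.4612, -0.4219, 0.0171]
ee_rot: [0.001, 0.531, 0.847, -0.001]
force: [0.0, -7.3, -2.5]
opening: -0.0001
```

Emit:
play_rows(
  rows=[-2, 4, 0, 0, 0, 0, 0, -3, 8, 0, 0, 0, 0, 0, -4, 11, 0, 0, 0, 0, 0, -4, 14, 0, 0, 0, 0, 0, -4, 14, 0, 0, 0, 0, 0],
)

```text
clock: 20.45
tool_pos: [0.4575, -0.4072, 0.0169]
ee_rot: [0.001, 0.531, 0.848, -0.001]
force: [-1.7, -5.0, -0.5]
opening: -0.0002
```

Emit:
play_rows(
  rows=[0, 2, 0, 0, 0, 0, 0, 0, 4, 0, 0, 0, 0, 0, 0, 4, 0, 0, 0, 0, 0],
)

```text
clock: 20.82
tool_pos: [0.4576, -0.4037, 0.017]
ee_rot: [0.001, 0.531, 0.847, -0.001]
force: [-0.7, -7.1, -1.3]
opening: 0.0002
```

Emit:
play_rows(
  rows=[0, 2, 0, 0, 0, 0, 0, 0, 3, 0, 0, 0, 0, 0, 0, 3, 0, 0, 0, 0, 0],
)

```text
clock: 21.2
tool_pos: [0.4572, -0.4022, 0.0171]
ee_rot: [0.002, 0.531, 0.847, -0.002]
force: [-2.5, -15.4, -3.4]
opening: 0.0002
```

Emit:
play_rows(
  rows=[0, 1, 0, 0, 0, 0, 0, 0, 2, 0, 0, 0, 0, 0, 0, 2, 0, 0, 0, 0, 0],
)

```text
clock: 21.58
tool_pos: [0.4569, -0.4012, 0.0172]
ee_rot: [0.002, 0.531, 0.847, -0.003]
force: [-2.4, -20.9, -6.0]
opening: -0.0002
```

Emit:
play_rows(
  rows=[0, 2, 0, 0, 0, 0, 0, 0, 4, 0, 0, 0, 0, 0, 0, 4, 0, 0, 0, 0, 0],
)

```text
clock: 21.95
tool_pos: [0.4569, -0.4008, 0.0176]
ee_rot: [0.005, 0.532, 0.847, -0.005]
force: [-1.5, -39.0, -13.7]
opening: 0.0002
```

Emit:
play_rows(
  rows=[0, 2, 0, 0, 0, 0, 0, 0, 3, 0, 0, 0, 0, 0, 0, 3, 0, 0, 0, 0, 0],
)

```text
clock: 22.32
tool_pos: [0.4569, -0.4005, 0.0178]
ee_rot: [0.007, 0.532, 0.846, -0.006]
force: [-0.8, -54.5, -20.3]
opening: 0.0004
```

The stop is reached: 54 N with hardly any further movement. Backing off and checking.

Emit:
play_rows(
  rows=[2, -10, 0, 0, 0, 0, 0, 8, -25, 0, 0, 0, 0, 0, 16, -50, 0, 0, 0, 0, 0, 16, -60, 60, 0, 0, 0, 0, 0, -100, 120, 0, 0, 0, 0],
)

```text
clock: 22.95
tool_pos: [0.4614, -0.4831, 0.1293]
ee_rot: [0.001, 0.529, 0.848, 0.0]
force: [0.1, -0.7, -0.0]
opening: 0.0001
```

Emit:
play_rows(
  rows=[-20, -30, 40, 0, 0, 0, 0, -40, -60, 90, 0, 0, 0, 0, -40, -60, 140, 0, 0, 0, 0, -40, -60, 140, 0, 0, 0, 0],
)

```text
clock: 23.45
tool_pos: [0.4204, -0.545, 0.271]
ee_rot: [0.003, 0.531, 0.847, -0.001]
force: [1.1, 0.6, -1.7]
opening: 0.0003
```

```bash
python3 - <<'E'
from h import *
s=status.read_state(); print(s["tool_pos"],s["force"],s["clock"]); cs=meas(); fine(cs,46); d=cam("side")
for a in (0,.03,.06,.1):
    f=np.radians(227-44)+a; X=[.5003+.052*np.cos(f),-.3813+.052*np.sin(f),.0535]; print(a,proj(d,X).round(1),proj(cs[0],X).round(1))
def blob(im,box,th):
    a,b,w,h=box; m=(cv2.cvtColor(im,cv2.COLOR_RGB2GRAY)[b:b+h,a:a+w]<th).astype(np.uint8); n,l,st,ce=cv2.connectedComponentsWithStats(m); return [(st[k][4],(ce[k]+[a,b]).round(2)) for k in range(1,n) if st[k][4]>8]
print("side",blob(d[0],(288,264,20,20),45)); print("top",blob(cs[0][0],(345,255,35,25),60))
a=cv2.resize(d[0][205:315,265:385],(400,367),interpolation=cv2.INTER_CUBIC); b=cv2.resize(cs[0][0][150:270,270:390],(400,400),interpolation=cv2.INTER_CUBIC)
save("a10.png",np.hstack([cv2.copyMakeBorder(a,0,33,0,0,cv2.BORDER_CONSTANT),b]))
E
```

```text
[ 0.42037227 -0.54504744  0.27103351] [ 1.10511311  0.60667085 -1.69269701] 23.45
zero (np.float64(46.57370071338305), np.float32(146.58011)) idx (np.float64(45.99821419305339), np.float32(161.20602))
4 [  46.  136. -164.  -14.] [0.49 0.51 0.22 0.53] dial phase deg 46.41008583545562 centre err mm [-0.12511677  0.09818517] res deg [-0.08  0.08 -0.06  0.06]
0 [296.8 273.4] [358.1 266.5]
0.03 [297.2 273.7] [358.9 266.5]
0.06 [297.7 274. ] [359.7 266.4]
0.1 [298.4 274.4] [360.7 266.3]
side [(np.int32(64), array([297.64, 273.03]))]
top [(np.int32(35), array([358.71, 266.4 ]))]
```

View pics/a10.png

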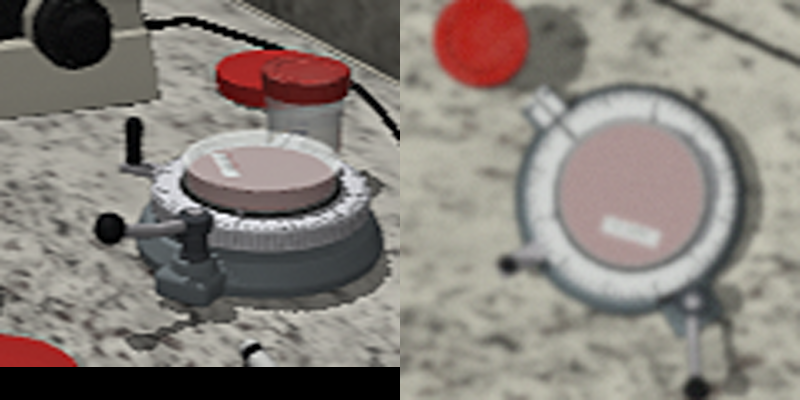

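The zero line and index line are in line in the top view (crop (560,115)), the lever ball is back at (297.6,273.0) / (358.7,266.4), and the plate is in place. The arm is clear, so I'm handing in.

```bash
python3 -c "
from bench import robot; print(robot.close_job())"
```

```text
the job is handed in; nothing more can be done
None
```

The turntable is set to zero and clamped, and the job is handed in at about 23.5 s on the clock. I pushed the lever to its released stop (33 N), brought the dial to the index in three pushes, then pushed the lever back to its clamped stop (55 N at the fingertip).

**Last checks**
- **Dial:** before clamping, the zero line was about 0.1° off the index line. After clamping, two readings put it at +0.4° and +0.6° (about 0.01 rad), the drag the task says closing may cause. I left it there.
- **Lever:** both cameras put the ball close to the clamped position. The top view reads about 0.03 rad; the side view reads about 0.05 rad from its column, but its row does not agree exactly.
- **Surroundings:** the plate lies on the dial, the cup looked undisturbed, and the arm touches nothing. I did not measure the spare plate or marker again at the end.

**What went wrong on the way**
- **Fingertip height:** the shut fingertips stood about 35 mm higher than the stated tool geometry implied. My first lever push passed over the ball without touching it, so I measured the tip in the side image and lowered the tool.
- **Mistyped move:** one post push had a misplaced number, which briefly asked for a small finger opening and a sideways return. Forces stayed near zero, and the dial measured on zero afterwards.
- **Pictures:** I viewed 12, two over the budget of 10.

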